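# Take the soil sample pan off the heat and lift its lid

## Robot

A 6-joint arm with a two-finger parallel gripper is mounted at the origin on the work surface. World frame = base frame: x ahead of the robot, y to its left, z up, the work surface at z = 0. Lengths are in m, angles in rad, forces in N, time in s.
With the tool pointing down it reaches from about 0.25 to 0.775 m from the base axis. Payload 4 kg.
Tool frame: the origin (TCP) lies on the front face of the gripper's body, between the roots of the fingers; the fingertips stand 97 mm ahead of it and the grasp point (between the pads) lies 78 mm ahead of it (hold_point_z is the distance from the TCP to the grasp point, in m); z points along the fingers, y is the line along which they close (so a half turn about z gives the same grasp; the last joint's range is limited). The gripper opens to 94 mm and grips with 3 to 60 N. Pads are 16 mm wide; open, the fingers measure 119 mm over their backs; the gripper's body (75 mm by 177 mm) begins 78 mm behind the grasp point.
Start: joints at [-1.246, 0.087, 1.371, -0, 1.684, -0.103], TCP at [0.228, -0.5, 0.303] pointing down, gripper open.
Joint ranges: [-3.1, 3.1], [-0.76, 2.03], [0.27, 2.55], [-1.08, 4.22], [0.17, 2.65], [-2.57, 2.57]. Speed limits (rad/s): [2.79, 2.79, 3.14, 3.14, 3.14, 3.14].

## Interface

Orientations are given as a unit quaternion [x, y, z, w].
In Python, from bench import * gives the robot as it stands.
- The arm moves only by the tool move_arm, never from a script. Its argument "steps" is text: rows parted by semicolons, each of 4 numbers parted by spaces: the shift along the tool's x, y, z in units of 400 mm (1.0 is 400 mm), then the turn about the tool's z in units of pi/2 rad (1.0 is pi/2 rad). In form: x y z spin; .... A call has 1 to 12 rows; each row shifts and turns the commanded pose from where the row before left it, along the tool's axes as they then stand; what a row does not reach is not made up. A row lasts 1/12 s, in which the tool goes at most 41.7 mm and 7.16 degrees, less where a joint would pass 70% of its speed; a pose out of reach is approached as far as the arm can. A call with a number of a shift or a turn outside -1 to 1 is refused whole. A call with a gripper value outside its range is refused whole. "fingers" is the gripper's target within -1 to 1 (shut at 1, half-way at 0, fully open at -1), set as the call begins (left out, the last holds). The fingers move at their own pace and stop on an object; the grip force is fixed at half the most. Time passes only in rows, so rows that do not move let the fingers close. It gives the time, the measured TCP pose, the force, the opening and the grip force at its end, in the units of the state.
- observe(): the state, without advancing time (a new reading comes with each control period).
- capture(name): name is "side" or "top"; returns a dict with "pixels" (384x512x3 uint8, blue, green, red), "vertical_fov" (degrees; the focal length in pixels is half the picture's height over the tangent of half this angle, whatever the lens; pixels are square), "cx", "cy" (the principal point, pixels), "rvec" (rotation vector, rad) and "tvec" (3), from world to camera coordinates, as OpenCV has them. Camera axes: x right, y down, z forward; pixel columns grow to the right and rows downward; lengths in m; the calibration is good to about 2 mm. A picture is of the moment at which its call begins. There is no depth.
- sign_off(): hands the job in; it is judged then, once.
Trained networks look in the newest picture that a camera, given by its name, has taken for a name from the list of things; names that differ only in an ending like _2 or _b are one class to them, and where a whole thing is asked for, a point or a joint stands for the part that bears it (a point fixed in the world has none). Each returns a list of dicts, best first, with "confidence" (0 to 1); they miss things now and then, are a little off and sometimes report something else, mostly with a low value. They report only what shows in the picture. A call takes as long as a camera call. They do not tell look-alikes from the thing itself.
- regions_of(camera, name): "pixels" (384x512 bool, what is visible of it).
- place_of(camera, name): "at" ([x, y, z] in m, in world coordinates, good to about 4 mm: a listed point, or the origin of a listed thing).
The state is a dict: "t": time; "joint_pos": joint angles; "qd": joint speeds; "joint_efforts": joint torques, N m; "tool_pos": TCP position; "orientation": TCP orientation; "wrist_force": force on the tool from outside, world axes, zero at the start; "torque": the same for the moment, N m; "opening": finger opening in m; "finger_force": force on a finger pad.
Only numpy, scipy, OpenCV 4.12 (cv2) and the standard library are available. Lean on these libraries where they do the work, as an engineer would, in place of code of your own. Each camera call takes 0.05 s, during which the arm holds its last target. There are 200 camera calls.

## Task

The soil sample in the lidded saucepan has had enough heat: without lifting or tipping the pan, slide it across the glass hotplate to the other, free marked zone, so that its base stands wholly inside that zone's outer circle with the lid still on. Then let go of the pan, lift the lid by its knob straight up off the pan and hold it level and still above the pan, 6 to 10 cm clear of the rim, so that I can look in; finish while still holding it there. Leave the sample tins and the spatula on the bench alone.

Things in the scene. Friction and masses are not known exactly. Their poses are not given: they have to be found in the camera images.
- hotplate: Low two-zone laboratory hotplate, fixed: metal box with a flat black glass top in a thin bright frame, 300 (x) by 500 (y) by 60 mm high over all. Origin: centre of its underside, on the bench; its own x axis points to its back, two rotary controls stick out 20 mm from its front (-x) face. The glass lies 60 mm above the bench. The two printed zones lie 120 mm either side of its middle, along its y axis, 20 mm behind the middle.
- free_zone: The vacant heating zone printed on the black glass: thin grey double circle (the outer one 170 mm inside diameter, the inner one 96 mm) with a small centre cross. Origin: its centre, on the glass. The saucepan starts on the other, equal zone, 240 mm away. Which side is vacant varies.
- pan: Stainless saucepan, 150 mm across the rim, base 128 mm across, 80 mm high, 3 mm wall, about 0.6 kg, standing on the glass; a soil core in its steel ring stands fixed inside it. Origin: centre of its underside, z up. One straight level handle points along the pan's own -x axis, roughly towards the robot. Steel slides on the glass with friction.
- handle (a point): Point in the middle of the handle's thickness, 125 mm from the pan's centre and 62 mm above its underside, a good place to grip. From 105 mm to 225 mm from the pan's centre the handle is a dark steel bar 20 mm wide and 16 mm thick. Axes as the pan's.
- lid: Domed stainless lid lying loose on the pan, 155 mm across, about 0.19 kg. Origin: its centre in the plane that rests on the pan's rim (80 mm above the pan's underside when seated); a plug below it enters the pan by 6 mm with 3 mm of play. The dome rises 11 mm above the origin.
- knob (a point): Middle of the black round lid knob's grip, on the lid's axis, 34 mm above the lid's origin. The knob is 32 mm across from 24 to 43 mm above the lid's origin, and its top is at 48 mm.
- tin_a: Bystander: closed aluminium sample tin, 54 mm across, 52 mm high, standing on the bench at the hotplate's left (+y) end. Origin: centre of its underside.
- tin_b: Bystander: a second such tin near the first. Origin: centre of its underside.
- spatula: Bystander: steel spatula with a wooden handle, 210 mm long, lying on the bench at the hotplate's right (-y) end. Origin: on its underside, handle along its -x.
Mind the look-alikes: they are no part of the job. Leave any purple or turquoise look-alike of the lid alone.

How it is judged:
On the way, in this order (a step that is already met when the one before it is completed fails the run):
1. the pan, lid seated on it, stands flat on the glass with its base inside the free zone's outer circle, let go (horizontal distance between pan and free_zone below 0.02 m and height (world z) of pan below 0.064 m and angle between pan's own z axis and vertical below 0.04 rad and linear speed of pan below 0.02 m/s and contact force between pan and the fingers below 0.1 N and z of lid in the frame of pan below 0.084 m and horizontal distance between lid and pan below 0.008 m), for 0.2 s.
2. the lid hangs from the fingers clear of the pan, level (z of lid in the frame of pan above 0.1 m and contact force between lid and the fingers above 1 N and contact force between lid and pan below 0.05 N and angle between lid's own z axis and vertical below 0.15 rad), for 0.2 s.
At the end, for the whole second after the job is handed in: Lid held by the fingers alone, seat plane 50-120 mm above the pan rim, within 40 mm of the pan axis, tilt under 0.12 rad, slower than 20 mm/s and 0.15 rad/s; pan flat, still and untouched on the glass, its centre within 20 mm of the free zone centre (base inside the circle) (z of lid in the frame of pan between 0.13 and 0.2 m and horizontal distance between lid and pan below 0.04 m and angle between lid's own z axis and vertical below 0.12 rad and linear speed of lid below 0.02 m/s and angular speed of lid below 0.15 rad/s and contact force between lid and the fingers above 1 N and contact force between lid and pan below 0.05 N and horizontal distance between pan and free_zone below 0.02 m and height (world z) of pan below 0.064 m and angle between pan's own z axis and vertical below 0.04 rad and linear speed of pan below 0.01 m/s and contact force between pan and the fingers below 0.1 N); the arm keeps its last pose, push and grip.
It fails at once if the pan is lifted off the glass (underside over 8 mm above it) (height (world z) of pan above 0.068 m).
It fails at once if the pan is tipped more than 0.12 rad (angle between pan's own z axis and vertical above 0.12 rad).
It fails at once if the lid is tipped more than 0.35 rad (angle between lid's own z axis and vertical above 0.35 rad).
It fails at once if a sample tin or the spatula is moved more than 15 mm (distance of any of tin_a, tin_b, spatula from where it was at the start of the episode above 0.015 m).
It also fails if it takes over 48 s, if anything falls off the work surface, if the arm or the gripper's body presses on something with over 40 N, if the wrist force passes 120 N, or if a joint passes its speed limit or range.

## Working session

There is one attempt and no reset: what is moved stays moved. The work goes in short steps, Python scripts to look and compute and a tool call to move; the robot and the scene stay as the last step left them, time stands still between calls to the robot, and variables do not carry over. Pictures are saved under pics/ and viewed, at most 10 in all, crops included, and the job is handed in when it is done.

Besides the shell and the picture viewer there is one more tool, called after ">>>" by a JSON object that holds its "op" and its "data", one argument or row to a line. move_arm: Moves the arm, as the interface text tells. Its arguments: {"type":"object","properties":{"steps":{"type":"string"},"fingers":{"type":"number"}},"required":["steps"]}

```bash
mkdir -p pics; cat > h.py <<'E'
from bench import *
import numpy as np, cv2
def cap(n,f=None):
    c=capture(n)
    if f: cv2.imwrite('pics/'+f+'.png',np.asarray(c['pixels']))
    return c
def K(c):
    f=192/np.tan(np.radians(c['vertical_fov'])/2)
    return np.array([[f,0,c['cx']],[0,f,c['cy']],[0,0,1.]])
def proj(c,p): return cv2.projectPoints(np.array(p,float).reshape(-1,1,3),np.array(c['rvec'],float),np.array(c['tvec'],float),K(c),None)[0].reshape(-1,2)
def P(c): return K(c)@np.c_[cv2.Rodrigues(np.array(c['rvec'],float))[0],np.array(c['tvec'],float)]
def tri(c1,u1,c2,u2):
    X=cv2.triangulatePoints(P(c1),P(c2),np.array(u1,float).reshape(2,1),np.array(u2,float).reshape(2,1)); return (X[:3]/X[3]).ravel()
E
python3 - <<'E'
from h import *
s=observe(); print(s['tool_pos'],s['orientation'],s['opening'],s['t'])
a=cap('side','s0');b=cap('top','t0')
for cam,c in(('side',a),('top',b)):
  for n in ['hotplate','free_zone','pan','handle','lid','knob','tin_a','spatula']:
    for r in place_of(cam,n)[:3]: print(cam,n,np.round(r['at'],3),round(r['confidence'],2),proj(c,r['at']).round(0)[0])
cv2.imwrite('pics/both.png',cv2.resize(np.vstack([np.asarray(a['pixels']),np.asarray(b['pixels'])]),(400,600)))
E
```

```text
[ 0.22804427 -0.50012648  0.3015255 ] [ 9.77217492e-01  2.12237607e-01 -1.09356516e-04 -1.07694189e-03] 0.09348062932154425 0.0
side hotplate [ 0.636 -0.023 -0.001] 0.92 [228. 200.]
side free_zone [0.652 0.101 0.064] 0.82 [201. 204.]
side pan [ 0.673 -0.142  0.062] 0.94 [238. 168.]
side pan [ 0.671 -0.146  0.175] 0.56 [237. 144.]
side pan [ 0.672 -0.144  0.139] 0.25 [237. 152.]
side handle [ 0.546 -0.117  0.122] 0.9 [260. 171.]
side lid [ 0.671 -0.144  0.138] 0.85 [238. 153.]
side lid [ 0.338 -0.106  0.008] 0.81 [306. 216.]
side lid [ 0.397 -0.313 -0.   ] 0.79 [318. 182.]
side knob [ 0.672 -0.147  0.176] 0.86 [237. 144.]
side knob [ 0.342 -0.103  0.038] 0.86 [305. 211.]
side knob [ 0.401 -0.312  0.037] 0.63 [318. 175.]
side tin_a [ 0.596  0.442 -0.003] 0.96 [143. 291.]
side tin_a [0.474 0.455 0.001] 0.89 [167. 315.]
side spatula [ 0.582 -0.456  0.004] 0.57 [297. 150.]
top hotplate [ 0.639 -0.026  0.001] 0.65 [266. 168.]
top free_zone [0.651 0.094 0.057] 0.95 [230. 162.]
top pan [ 0.474  0.453 -0.   ] 0.46 [130. 217.]
top handle [ 0.551 -0.113  0.124] 0.65 [293. 187.]
top handle [ 0.598  0.443 -0.002] 0.3 [134. 182.]
top lid [ 0.399 -0.312  0.006] 0.73 [350. 235.]
top lid [ 0.342 -0.104  0.008] 0.73 [290. 252.]
top lid [ 0.673 -0.142  0.144] 0.65 [301. 149.]
top knob [ 0.402 -0.314  0.043] 0.8 [352. 233.]
top knob [ 0.667 -0.144  0.175] 0.74 [302. 148.]
top knob [ 0.345 -0.108  0.038] 0.68 [291. 251.]
top tin_a [ 0.475  0.453 -0.001] 0.63 [130. 216.]
top tin_a [ 0.599  0.441 -0.003] 0.55 [134. 181.]
top spatula [ 0.581 -0.454 -0.001] 0.64 [388. 182.]
```

View pics/s0.png

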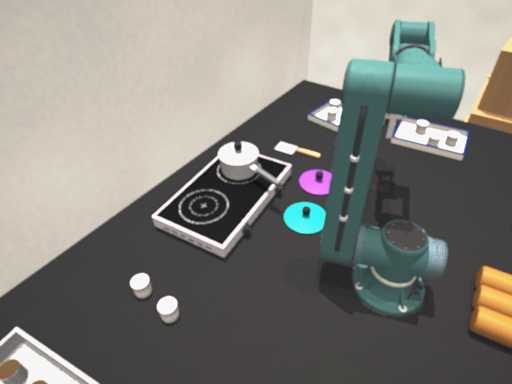

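View pics/t0.png

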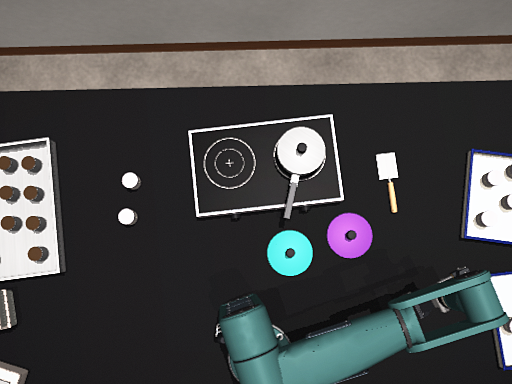

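Both pictures agree. The pan is on the right zone (top view 301,150) with its handle running to (286,217). The free zone's cross is at (230,162). The look-alike lids lie at (290,253) and (350,235). Next I'll refine these positions by triangulation.

```bash
cat >> h.py <<'E'
def net(n,sel=None,rep=1):
    """mean of both cameras' place_of and the triangulated point of their pixels"""
    a,b=capture('side'),capture('top'); out=[]
    for cam in('side','top'):
        l=[np.array(r['at']) for r in place_of(cam,n) if r['confidence']>.3]
        if sel is not None: l=[x for x in l if np.linalg.norm(x-sel)<.04]
        out.append(l[0] if l else None)
    if out[0] is None or out[1] is None: return out,None
    return out,tri(a,proj(a,out[0]),b,proj(b,out[1]))
E
python3 - <<'E'
from h import *
for n,s in(('knob',[.67,-.144,.175]),('handle',[.549,-.115,.122]),('free_zone',[.652,.098,.06]),('lid',[.671,-.144,.14])):
    for i in range(3):
        o,t=net(n,np.array(s)); print(n,[None if x is None else x.round(4) for x in o],None if t is None else t.round(4))
b=capture('top')
im=np.asarray(b['pixels']).copy()
x0,y0,w,h,k=190,110,160,120,5
im=cv2.resize(im[y0:y0+h,x0:x0+w],None,fx=k,fy=k,interpolation=cv2.INTER_CUBIC)
d=np.array([-.122,.029]);d/=np.hypot(*d);c=np.array([.6705,-.144])
for p in [[*(c+d*r),.13] for r in(.105,.125,.165,.225)]+[[*c,.188],[.652,.098,.06],[.652-.02*0,.098,.06]]:
    u=(proj(b,p)[0]-[x0,y0]+.5)*k; cv2.drawMarker(im,tuple(int(v) for v in u),(0,0,255),0,10,1)
cv2.imwrite('pics/z1.png',im)
E
```

```text
knob [array([ 0.6683, -0.1447,  0.1769]), array([ 0.6694, -0.141 ,  0.1745])] [ 0.6675 -0.1411  0.1794]
knob [array([ 0.669 , -0.145 ,  0.1772]), array([ 0.6699, -0.1429,  0.1785])] [ 0.6693 -0.1433  0.1782]
knob [array([ 0.6698, -0.1445,  0.1757]), array([ 0.6685, -0.1422,  0.1756])] [ 0.668  -0.1421  0.1778]
handle [array([ 0.5463, -0.1171,  0.1208]), array([ 0.5508, -0.1126,  0.1239])] [ 0.549  -0.1139  0.1223]
handle [array([ 0.5449, -0.1166,  0.1219]), array([ 0.5488, -0.1136,  0.123 ])] [ 0.5473 -0.1145  0.1226]
handle [array([ 0.5471, -0.115 ,  0.1225]), array([ 0.5527, -0.1109,  0.1222])] [ 0.5504 -0.1121  0.1236]
free_zone [array([0.6505, 0.1004, 0.0629]), array([0.6476, 0.0953, 0.0567])] [0.6489 0.0965 0.06  ]
free_zone [array([0.6508, 0.1001, 0.063 ]), array([0.6518, 0.0938, 0.0566])] [0.653  0.0947 0.0572]
free_zone [array([0.6489, 0.1009, 0.0606]), array([0.6484, 0.0955, 0.0566])] [0.6498 0.0965 0.0562]
lid [array([ 0.6683, -0.1431,  0.1366]), array([ 0.673 , -0.1411,  0.1378])] [ 0.6718 -0.1422  0.1362]
lid [None, array([ 0.674 , -0.14  ,  0.1424])] None
lid [array([ 0.6753, -0.1421,  0.1387]), array([ 0.6737, -0.1443,  0.1389])] [ 0.6748 -0.1439  0.1377]
```

View pics/z1.png

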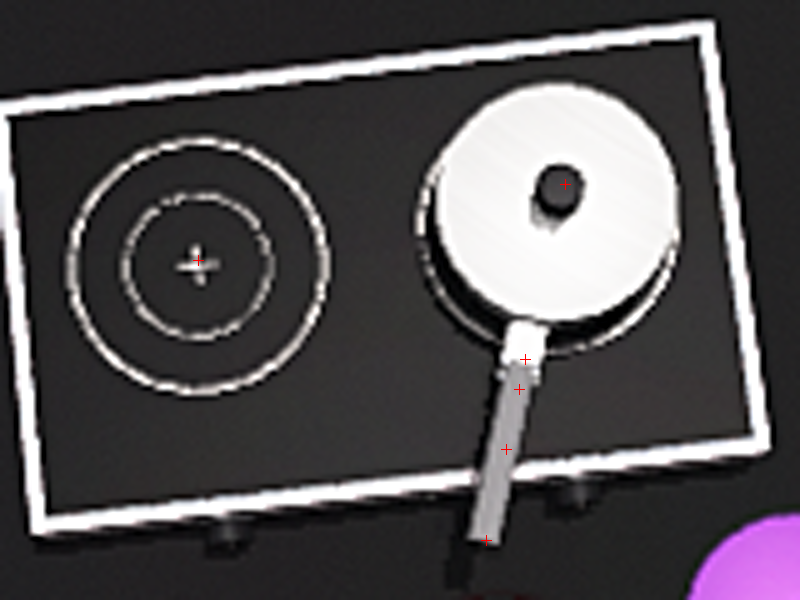

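Every marker lands on its feature, with top-view offsets of 2–4 mm. That puts the pan at about (0.6695, -0.1405) and the zone at about (0.6495, 0.098), with the handle 13.2° off -x. Both zones come out 240 mm apart and the knob and handle heights match. Now I'll turn the tool and approach.

>>> {"op": "move_arm", "data": {
  "steps": "0 0 0 0.07; 0 0 0 0.07; 0 0 0 0.07; 0 0 0 0.07; 0 0 0 0.07; 0 0 0 0.07",
  "fingers": -1
}}

```text
t: 3.85
tool_pos: [0.2282, -0.5004, 0.3027]
orientation: [0.993, -0.118, 0.0, 0.0]
wrist_force: [0.4, 0.2, 0.4]
opening: 0.094
finger_force: 0.0
```

>>> {"op": "move_arm", "data": {
  "steps": "0.022 -0.047 0 0; 0.022 -0.047 0 0; 0.022 -0.047 0 0; 0.022 -0.047 0 0; 0.022 -0.047 0 0; 0.022 -0.047 0 0; 0.022 -0.047 0 0; 0.022 -0.047 0 0; 0.022 -0.047 0 0; 0.022 -0.047 0 0; 0.022 -0.047 0 0; 0.022 -0.047 0 0"
}}

```text
t: 4.85
tool_pos: [0.3833, -0.3043, 0.3028]
orientation: [0.993, -0.116, 0.0, 0.0]
wrist_force: [-0.0, 0.2, -0.3]
opening: 0.0936
finger_force: 0.0
```

>>> {"op": "move_arm", "data": {
  "steps": "0.022 -0.047 0 0; 0.022 -0.047 0 0; 0.022 -0.047 0 0; 0.022 -0.047 0 0; 0.022 -0.047 0 0; 0.022 -0.047 0 0; 0.022 -0.047 0 0; 0.022 -0.047 0 0; 0.022 -0.047 0 0; 0.022 -0.047 0 0; 0.022 -0.047 0 0; 0 0 0 0"
}}

```text
t: 5.85
tool_pos: [0.5261, -0.1236, 0.3024]
orientation: [0.994, -0.114, 0.0, -0.001]
wrist_force: [-0.3, 0.7, -0.3]
opening: 0.094
finger_force: 0.0
```

```bash
cat >> h.py <<'E'
from scipy.spatial.transform import Rotation as Rn
def need(target):
    s=observe(); R=Rn.from_quat(s['orientation']).as_matrix()
    d=R.T@(np.array(target)-s['tool_pos'])/.4
    print('t',round(s['t'],2),'tcp',np.round(s['tool_pos'],4),'yaw',np.degrees(np.arctan2(R[1,0],R[0,0])).round(2),'tool z',R[:,2].round(3),'need units',d.round(4),'F',np.round(s['wrist_force'],1),'op',s['opening'])
E
python3 -c "
from h import *
need([.538,-.110,.2])"
```

```text
t 5.85 tcp [ 0.5261 -0.1236  0.3024] yaw -13.07 tool z [ 0.001  0.002 -1.   ] need units [ 0.0213 -0.0395  0.2562] F [-0.3  0.7 -0.3] op 0.09403975092444385
```

>>> {"op": "move_arm", "data": {
  "steps": "0.021 -0.04 0.02 0; 0 0 0.04 0; 0 0 0.04 0; 0 0 0.04 0; 0 0 0.04 0; 0 0 0.04 0; 0 0 0.036 0; 0 0 0 0; 0 0 0 0"
}}

```text
t: 6.6
tool_pos: [0.5357, -0.1129, 0.1996]
orientation: [0.993, -0.116, -0.001, -0.0]
wrist_force: [-0.2, -0.7, -0.5]
opening: 0.0941
finger_force: 0.0
```

```bash
python3 -c "
from h import *
need([.538,-.110,.2])
b=cap('side','s1')
im=np.asarray(b['pixels'])[110:230,180:340]
cv2.imwrite('pics/z2.png',cv2.resize(im,None,fx=5,fy=5,interpolation=cv2.INTER_CUBIC))"
```

```text
t 6.6 tcp [ 0.5357 -0.1129  0.1996] yaw -13.32 tool z [-0.002  0.    -1.   ] need units [ 0.0039 -0.0083 -0.0011] F [-0.2 -0.7 -0.5] op 0.0940910292070597
```

View pics/z2.png

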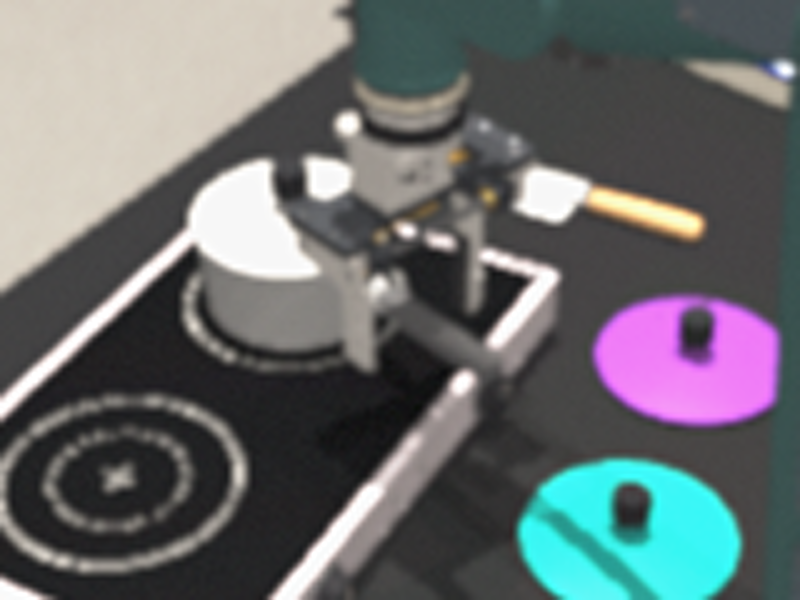

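The fingers straddle the handle: left finger at about (355,330), right at (470,270), handle between them. I'll correct the last 3 mm and close.

>>> {"op": "move_arm", "data": {
  "steps": "0.004 -0.008 0 0; 0 0 0 0; 0 0 0 0; 0 0 0 0; 0 0 0 0; 0 0 0 0; 0 0 0 0; 0 0 0 0; 0 0 0 0; 0 0 0 0",
  "fingers": 1
}}

```text
t: 7.48
tool_pos: [0.5387, -0.1098, 0.2002]
orientation: [0.993, -0.116, -0.0, 0.0]
wrist_force: [-0.1, 0.7, -0.0]
opening: 0.0307
finger_force: 0.0
```

```bash
python3 -c "
from h import *
s=observe(); need(np.array(s['tool_pos'])+[-.020,.2390,0])
print(s['finger_force'],s['torque'])"
```

```text
t 7.48 tcp [ 0.5387 -0.1098  0.2002] yaw -13.29 tool z [-0. -0. -1.] need units [-0.186 -0.57  -0.   ] F [-0.1  0.7 -0. ] op 0.030736179669502647
0.0 [ 0.06450117  0.01627901 -0.02510557]
```

>>> {"op": "move_arm", "data": {
  "steps": "0 0 0 0; 0 0 0 0; 0 0 0 0; 0 0 0 0; 0 0 0 0; 0 0 0 0"
}}

```text
t: 7.98
tool_pos: [0.5386, -0.11, 0.2002]
orientation: [0.993, -0.116, -0.0, 0.0]
wrist_force: [-0.3, -1.6, -1.1]
opening: 0.0196
finger_force: 30.0
```

>>> {"op": "move_arm", "data": {
  "steps": "-0.003 -0.009 0 0; -0.006 -0.018 0 0; -0.006 -0.018 0 0; -0.006 -0.018 0 0; 0 0 0 0; 0 0 0 0"
}}

```text
t: 8.48
tool_pos: [0.536, -0.0818, 0.2003]
orientation: [0.993, -0.115, -0.001, -0.001]
wrist_force: [-1.1, 0.1, -0.6]
opening: 0.0197
finger_force: 30.0
```

```bash
python3 -c "
from h import *
need([.5187,.1292,.2002])
s=observe();print(s['finger_force'],s['torque'])"
```

```text
t 8.48 tcp [ 0.536  -0.0818  0.2003] yaw -13.17 tool z [-0.001  0.002 -1.   ] need units [-0.1622 -0.5038  0.001 ] F [-1.1  0.1 -0.6] op 0.01973118589333323
30.00478059053421 [-0.03514104  0.23371613 -0.16198285]
```

The grip is firm at 30 N and the pan slides with low forces, so I'll continue.

>>> {"op": "move_arm", "data": {
  "steps": "-0.003 -0.009 0 0; -0.006 -0.018 0 0; -0.006 -0.018 0 0; -0.006 -0.018 0 0; -0.006 -0.018 0 0; -0.006 -0.018 0 0; -0.006 -0.018 0 0; -0.006 -0.018 0 0; -0.006 -0.018 0 0; -0.006 -0.018 0 0; -0.006 -0.018 0 0; -0.006 -0.018 0 0"
}}

```text
t: 9.48
tool_pos: [0.5283, 0.0044, 0.2002]
orientation: [0.993, -0.116, -0.0, 0.0]
wrist_force: [1.3, -3.5, -1.4]
opening: 0.0198
finger_force: 30.2
```

>>> {"op": "move_arm", "data": {
  "steps": "-0.006 -0.018 0 0; -0.006 -0.018 0 0; -0.006 -0.018 0 0; -0.006 -0.018 0 0; -0.006 -0.018 0 0; -0.006 -0.018 0 0; -0.006 -0.018 0 0; -0.006 -0.018 0 0; -0.006 -0.018 0 0; -0.006 -0.018 0 0; -0.003 -0.009 0 0; 0 0 0 0"
}}

```text
t: 10.48
tool_pos: [0.521, 0.0843, 0.2002]
orientation: [0.993, -0.115, -0.0, -0.001]
wrist_force: [-1.2, -1.1, -0.2]
opening: 0.0198
finger_force: 30.1
```

```bash
python3 -c "
from h import *
need([.5187,.1292,.2002])
s=observe();print(s['finger_force'],s['torque'])"
```

```text
t 10.48 tcp [0.521  0.0843 0.2002] yaw -13.2 tool z [-0.001  0.001 -1.   ] need units [-0.0313 -0.108   0.0002] F [-1.2 -1.1 -0.2] op 0.01979520092027122
30.07826864719391 [-0.22042907  0.20962533 -0.3244829 ]
```

>>> {"op": "move_arm", "data": {
  "steps": "-0.003 -0.009 0 0; -0.005 -0.018 0 0; -0.005 -0.018 0 0; -0.005 -0.018 0 0; -0.005 -0.018 0 0; -0.005 -0.018 0 0; -0.003 -0.009 0 0; 0 0 0 0; 0 0 0 0; 0 0 0 0; 0 0 0 0; 0 0 0 0"
}}

```text
t: 11.48
tool_pos: [0.5189, 0.1283, 0.2002]
orientation: [0.993, -0.115, -0.001, -0.001]
wrist_force: [-1.9, 0.4, -0.4]
opening: 0.0199
finger_force: 30.0
```

```bash
python3 -c "
from h import *
need([.5187,.1292,.2002])
for n,s in(('knob',[.65,.098,.175]),('pan',[.65,.098,.06]),('lid',[.65,.098,.14])):
    for i in range(2):
        o,t=net(n,np.array(s)); print(n,[None if x is None else x.round(4) for x in o],None if t is None else t.round(4))
b=cap('top')
im=np.asarray(b['pixels'])[100:220,170:330]
cv2.imwrite('pics/z3.png',cv2.resize(im,None,fx=5,fy=5,interpolation=cv2.INTER_CUBIC))"
```

```text
t 11.48 tcp [0.5189 0.1283 0.2002] yaw -13.26 tool z [-0.001  0.001 -1.   ] need units [-0.0009 -0.0021  0.0001] F [-1.9  0.4 -0.4] op 0.019875195586290462
knob [array([0.6541, 0.093 , 0.1759]), array([0.6491, 0.0984, 0.1749])] [0.6478 0.098  0.182 ]
knob [array([0.6508, 0.0958, 0.1752]), array([0.6505, 0.0952, 0.1773])] [0.6511 0.0954 0.1748]
pan [array([0.6545, 0.0993, 0.0633]), None] None
pan [array([0.6532, 0.0967, 0.0613]), None] None
lid [array([0.651 , 0.0955, 0.1389]), array([0.6547, 0.0964, 0.1414])] [0.6542 0.0958 0.138 ]
lid [array([0.6507, 0.0948, 0.1773]), array([0.6546, 0.0976, 0.1406])] [0.6474 0.0951 0.1787]
```

View pics/z3.png

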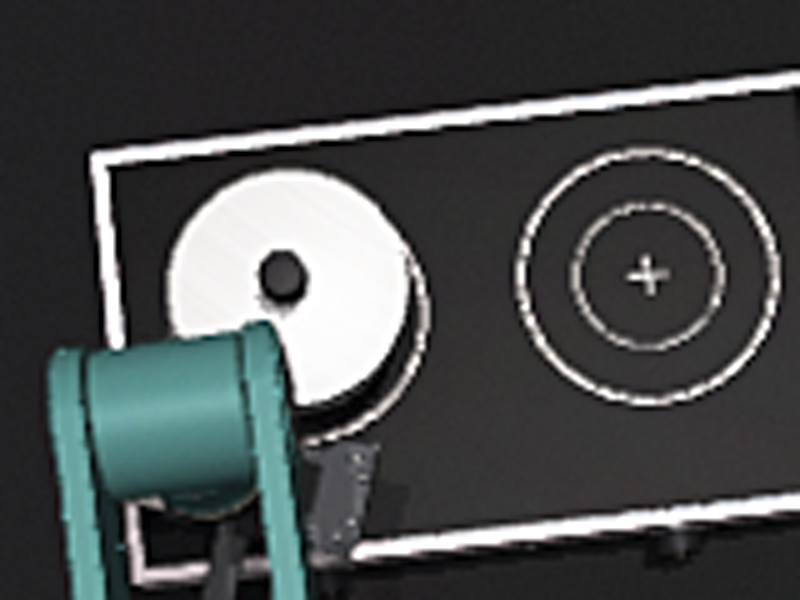

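The lid still sits on the pan over the left zone: knob at (283,277), with the ring showing evenly around the right edge at about (430,310). Pan and zone centres agree within about 2 mm, so I'll release and rise.

>>> {"op": "move_arm", "data": {
  "steps": "0 0 0 0; 0 0 0 0; 0 0 0 0; 0 0 0 0; 0 0 0 0; 0 0 0 0; 0 0 0 0; 0 0 0 0; 0 0 0 0; 0 0 0 0; 0 0 0 0; 0 0 0 0",
  "fingers": -1
}}

```text
t: 13.73
tool_pos: [0.5192, 0.1279, 0.2003]
orientation: [0.993, -0.116, 0.0, 0.0]
wrist_force: [0.3, -0.9, -0.2]
opening: 0.0932
finger_force: 0.0
```

>>> {"op": "move_arm", "data": {
  "steps": "0 0 -0.02 0; 0 0 -0.04 0; 0 0 -0.04 0; 0 0 -0.05 0; 0 0 -0.05 0; 0 0 -0.05 0; 0 0 -0.04 0; 0 0 -0.02 0; 0 0 0 0; 0 0 0 0"
}}

```text
t: 14.57
tool_pos: [0.5192, 0.1279, 0.3244]
orientation: [0.993, -0.116, 0.0, -0.0]
wrist_force: [-0.4, -0.8, -0.4]
opening: 0.0938
finger_force: 0.0
```

```bash
python3 -c "
from h import *
for n,s in(('knob',[.65,.098,.175]),('pan',[.65,.098,.06]),('handle',[.53,.127,.122])):
    for i in range(3):
        o,t=net(n,np.array(s)); print(n,[None if x is None else x.round(4) for x in o],None if t is None else t.round(4))
need([.650,.097,.254])
"
```

```text
knob [array([0.65  , 0.0967, 0.1752]), array([0.6511, 0.0944, 0.1769])] [0.652  0.0948 0.173 ]
knob [array([0.6505, 0.0961, 0.1763]), array([0.65  , 0.0951, 0.177 ])] [0.6505 0.0954 0.1757]
knob [array([0.6527, 0.0959, 0.1741]), array([0.6485, 0.096 , 0.1758])] [0.6493 0.0966 0.1759]
pan [array([0.6537, 0.0993, 0.0578]), None] None
pan [array([0.6536, 0.0985, 0.0608]), None] None
pan [array([0.6533, 0.0976, 0.0608]), None] None
handle [array([0.5286, 0.1257, 0.125 ]), array([0.5314, 0.1266, 0.1214])] [0.5303 0.1258 0.1244]
handle [array([0.5284, 0.1218, 0.1228]), array([0.5286, 0.1296, 0.1224])] [0.5264 0.1279 0.1293]
handle [array([0.5261, 0.1256, 0.1227]), array([0.531 , 0.1301, 0.1245])] [0.529  0.1287 0.1244]
t 16.37 tcp [0.5192 0.1279 0.3243] yaw -13.29 tool z [ 0. -0. -1.] need units [ 0.336  -0.      0.1757] F [0.7 0.2 0. ] op 0.09393483530987794
```

>>> {"op": "move_arm", "data": {
  "steps": "0.02 0 0 0; 0.04 0 0 0; 0.05 0 0 0; 0.05 0 0 0; 0.05 0 0 0; 0.05 0 0 0; 0.04 0 0 0; 0.026 0 0 0; 0.01 0 0 0; 0 0 0 0; 0 0 0 0"
}}

```text
t: 17.28
tool_pos: [0.65, 0.097, 0.324]
orientation: [0.993, -0.116, -0.0, 0.0]
wrist_force: [-0.1, -0.4, 1.0]
opening: 0.0938
finger_force: 0.0
```

```bash
python3 -c "
from h import *
need([.6505,.0968,.254])"
```

```text
t 17.28 tcp [0.65  0.097 0.324] yaw -13.29 tool z [-0.001 -0.    -1.   ] need units [1.400e-03 1.000e-04 1.749e-01] F [-0.1 -0.4  1. ] op 0.09377184778319994
```

>>> {"op": "move_arm", "data": {
  "steps": "0.001 0 0.02 0; 0 0 0.03 0; 0 0 0.04 0; 0 0 0.035 0; 0 0 0.03 0; 0 0 0.02 0; 0 0 0 0; 0 0 0 0; 0 0 0 0"
}}

```text
t: 18.03
tool_pos: [0.6506, 0.0969, 0.2552]
orientation: [0.993, -0.116, 0.001, -0.0]
wrist_force: [-0.0, 0.6, 0.2]
opening: 0.094
finger_force: 0.0
```

```bash
python3 -c "
from h import *
need([.6505,.0968,.254])
b=cap('side')
im=np.asarray(b['pixels'])[110:230,140:300]
cv2.imwrite('pics/z4.png',cv2.resize(im,None,fx=5,fy=5,interpolation=cv2.INTER_CUBIC))"
```

```text
t 18.03 tcp [0.6506 0.0969 0.2552] yaw -13.29 tool z [ 0.002 -0.    -1.   ] need units [-0.0002  0.0004  0.003 ] F [-0.   0.6  0.2] op 0.09403428967369042
```

View pics/z4.png

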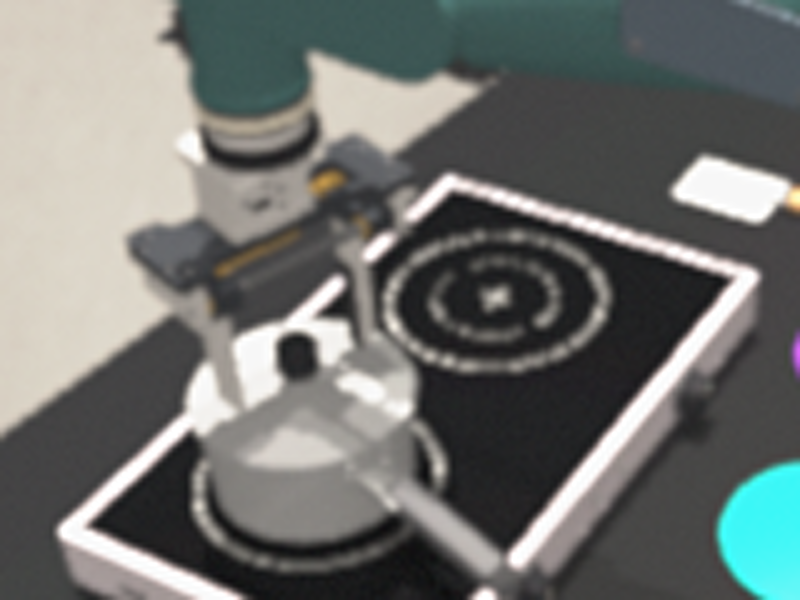

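The pan's base is inside the ring, and the fingers stand either side of the knob at (297,355). I'll close on it.

>>> {"op": "move_arm", "data": {
  "steps": "0 0 0.002 0; 0 0 0 0; 0 0 0 0; 0 0 0 0; 0 0 0 0; 0 0 0 0; 0 0 0 0; 0 0 0 0; 0 0 0 0; 0 0 0 0; 0 0 0 0; 0 0 0 0",
  "fingers": 1
}}

```text
t: 19.08
tool_pos: [0.6504, 0.0968, 0.2534]
orientation: [0.993, -0.116, -0.0, 0.0]
wrist_force: [-0.2, 0.1, -0.5]
opening: 0.0313
finger_force: 30.0
```

>>> {"op": "move_arm", "data": {
  "steps": "0 0 0 0; 0 0 0 0; 0 0 0 0; 0 0 0 0"
}}

```text
t: 19.42
tool_pos: [0.6504, 0.0968, 0.2535]
orientation: [0.993, -0.116, 0.0, 0.0]
wrist_force: [-0.5, -0.9, -1.6]
opening: 0.0308
finger_force: 30.0
```

>>> {"op": "move_arm", "data": {
  "steps": "0 0 -0.006 0; 0 0 -0.01 0; 0 0 -0.015 0; 0 0 -0.02 0; 0 0 -0.025 0; 0 0 -0.03 0; 0 0 -0.03 0; 0 0 -0.025 0; 0 0 -0.02 0; 0 0 -0.012 0; 0 0 -0.007 0; 0 0 0 0"
}}

```text
t: 20.42
tool_pos: [0.6505, 0.0969, 0.3342]
orientation: [0.993, -0.116, 0.001, -0.0]
wrist_force: [-0.0, -0.3, -1.6]
opening: 0.0316
finger_force: 30.0
```

>>> {"op": "move_arm", "data": {
  "steps": "0 0 0 0; 0 0 0 0; 0 0 0 0; 0 0 0 0; 0 0 0 0; 0 0 0 0"
}}

```text
t: 20.92
tool_pos: [0.6504, 0.0969, 0.3332]
orientation: [0.993, -0.116, -0.0, 0.0]
wrist_force: [0.2, -0.0, -2.1]
opening: 0.0309
finger_force: 30.0
```

```bash
python3 -c "
from h import *
need([.6505,.0968,.334])
a=cap('side');b=cap('top')
for n,s in(('lid',[.65,.098,.22]),('pan',[.65,.098,.06]),('handle',[.53,.127,.122])):
    o,t=net(n,np.array(s)); print(n,[None if x is None else x.round(4) for x in o],None if t is None else t.round(4))
f=lambda c,y,x:cv2.resize(np.asarray(c['pixels'])[y:y+120,x:x+160],None,fx=2.5,fy=2.5,interpolation=cv2.INTER_CUBIC)
cv2.imwrite('pics/z5.png',np.hstack([f(a,110,140),f(b,100,170)]))"
```

```text
t 20.92 tcp [0.6504 0.0969 0.3332] yaw -13.29 tool z [-0. -0. -1.] need units [ 0.0004  0.0001 -0.002 ] F [ 0.2 -0.  -2.1] op 0.030946902532526677
lid [array([0.653 , 0.0943, 0.2155]), array([0.6523, 0.096 , 0.2242])] [0.6532 0.0961 0.2168]
pan [None, array([0.6516, 0.0984, 0.0623])] None
handle [array([0.5283, 0.1278, 0.1226]), None] None
```

View pics/z5.png

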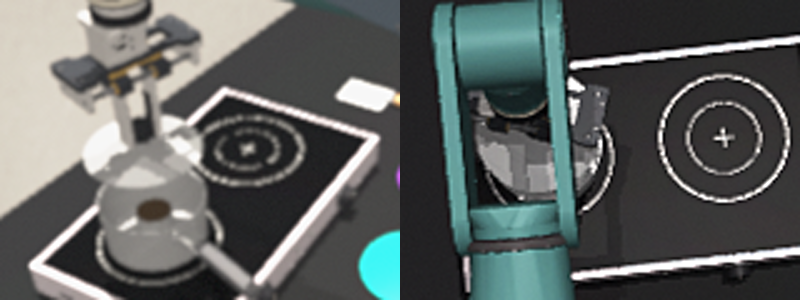

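The lid hangs level at (140,150) in the side view, about 79 mm above the rim. The pan is open, with the soil core visible at (153,208), and its base is inside the ring. Wrist load is about 2 N, which matches the lid's weight, so I'm handing in.

```bash
python3 -c "
from bench import *
print(sign_off())"
```

```text
the job is handed in; nothing more can be done
None
```

I slid the pan to the free zone (about 2 mm off centre by camera) without lifting it. The gripper now holds the lid level about 79 mm above the rim; I handed the job in at about 21 s, and no verdict came back.

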